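# Gauge the sleeves and sort them

## Task

Test every steel sleeve on the desk with the plug gauge: push its pin straight down into the bore until the shoulder rests on the rim, or until it will go no deeper. Stand the sleeves that take the whole pin upright in the wells of the grey carrier, one per well, and stand those in which it sticks upright on the floor of the wooden reject tray. Finish with the gauge back in its stand, pin down and fully home.

Things in the scene. Friction and masses are not known exactly. Their poses are not given: they have to be found in the camera images.
- gauge_grip (a point): plug gauge, loose, upright in its stand at first: steel pin 14 mm wide, 30 mm long (last 4 mm tapered), then a round shoulder 28 mm wide, 6 mm thick, then a square handle 20 x 20 x 50 mm; 86 mm in all. This point: centre of the handle, 25 mm above the shoulder's top, 61 mm above the pin's tip. z runs up the handle; x and y are square to its flats.
- gauge_tip (a point): the end of the plug gauge's pin, on its axis; same axes as gauge_grip
- gauge: the plug gauge; its origin is the tip of the pin
- stand_hole (a point): centre of the hole's mouth in the gauge stand, 40 mm above the desk: a fixed wooden block 52 x 52 mm on a foot 62 x 62 mm. The upright hole is 18 mm wide, 32 mm deep; the gauge stands in it pin down, shoulder on the block's top. It is at the left or right end of the work area; a glue bottle 141 mm tall stands at the other end.
- sleeve_1_mid (a point): one of up to five steel sleeves (some may be absent), outwardly alike, loose, upright on the desk at first: a tube 36 mm wide, 40 mm tall, bore 17 mm, about 150 g. This point: its centre, 20 mm above its underside; z is the bore's axis. A captive black dust plug hides the bore, its top 5 mm below the rim. Sound or tight is found only with the gauge.
- sleeve_1_plug (a joint): how far this sleeve's dust plug has been pushed down (m), 0 at first. It slides under about 3 N ahead of the pin and stays where left. Sound sleeve: the pin goes in until the shoulder rests on the rim (0.025; the plug could go to 0.027). Tight sleeve: plug and pin stop for good at 0.008, the shoulder still 17 mm above the rim.
- sleeve_1: the same sleeve as sleeve_1_mid; origin at the centre of its underside
- sleeve_2_mid (a point): one of up to five steel sleeves (some may be absent), outwardly alike, loose, upright on the desk at first: a tube 36 mm wide, 40 mm tall, bore 17 mm, about 150 g. This point: its centre, 20 mm above its underside; z is the bore's axis. A captive black dust plug hides the bore, its top 5 mm below the rim. Sound or tight is found only with the gauge.
- sleeve_2_plug (a joint): how far this sleeve's dust plug has been pushed down (m), 0 at first. It slides under about 3 N ahead of the pin and stays where left. Sound sleeve: the pin goes in until the shoulder rests on the rim (0.025; the plug could go to 0.027). Tight sleeve: plug and pin stop for good at 0.008, the shoulder still 17 mm above the rim.
- sleeve_2: the same sleeve as sleeve_2_mid; origin at the centre of its underside
- sleeve_3_mid (a point): one of up to five steel sleeves (some may be absent), outwardly alike, loose, upright on the desk at first: a tube 36 mm wide, 40 mm tall, bore 17 mm, about 150 g. This point: its centre, 20 mm above its underside; z is the bore's axis. A captive black dust plug hides the bore, its top 5 mm below the rim. Sound or tight is found only with the gauge.
- sleeve_3_plug (a joint): how far this sleeve's dust plug has been pushed down (m), 0 at first. It slides under about 3 N ahead of the pin and stays where left. Sound sleeve: the pin goes in until the shoulder rests on the rim (0.025; the plug could go to 0.027). Tight sleeve: plug and pin stop for good at 0.008, the shoulder still 17 mm above the rim.
- sleeve_3: the same sleeve as sleeve_3_mid; origin at the centre of its underside
- sleeve_4_mid (a point): one of up to five steel sleeves (some may be absent), outwardly alike, loose, upright on the desk at first: a tube 36 mm wide, 40 mm tall, bore 17 mm, about 150 g. This point: its centre, 20 mm above its underside; z is the bore's axis. A captive black dust plug hides the bore, its top 5 mm below the rim. Sound or tight is found only with the gauge.
- sleeve_4_plug (a joint): how far this sleeve's dust plug has been pushed down (m), 0 at first. It slides under about 3 N ahead of the pin and stays where left. Sound sleeve: the pin goes in until the shoulder rests on the rim (0.025; the plug could go to 0.027). Tight sleeve: plug and pin stop for good at 0.008, the shoulder still 17 mm above the rim.
- sleeve_4: the same sleeve as sleeve_4_mid; origin at the centre of its underside
- sleeve_5_mid (a point): one of up to five steel sleeves (some may be absent), outwardly alike, loose, upright on the desk at first: a tube 36 mm wide, 40 mm tall, bore 17 mm, about 150 g. This point: its centre, 20 mm above its underside; z is the bore's axis. A captive black dust plug hides the bore, its top 5 mm below the rim. Sound or tight is found only with the gauge.
- sleeve_5_plug (a joint): how far this sleeve's dust plug has been pushed down (m), 0 at first. It slides under about 3 N ahead of the pin and stays where left. Sound sleeve: the pin goes in until the shoulder rests on the rim (0.025; the plug could go to 0.027). Tight sleeve: plug and pin stop for good at 0.008, the shoulder still 17 mm above the rim.
- sleeve_5: the same sleeve as sleeve_5_mid; origin at the centre of its underside
- well_1 (a point): centre of the floor of one of the carrier's four round wells, 40 mm wide, 8 mm deep, floor 3 mm above the desk. The carrier is a fixed grey plastic plate 140 x 118 x 11 mm (x, y, z); wells 76 mm apart along its x, 54 mm along its y; the axes are the plate's. One sleeve fits a well and stands 32 mm proud of the plate.
- well_2 (a point): centre of the floor of one of the carrier's four round wells, 40 mm wide, 8 mm deep, floor 3 mm above the desk. The carrier is a fixed grey plastic plate 140 x 118 x 11 mm (x, y, z); wells 76 mm apart along its x, 54 mm along its y; the axes are the plate's. One sleeve fits a well and stands 32 mm proud of the plate.
- well_3 (a point): centre of the floor of one of the carrier's four round wells, 40 mm wide, 8 mm deep, floor 3 mm above the desk. The carrier is a fixed grey plastic plate 140 x 118 x 11 mm (x, y, z); wells 76 mm apart along its x, 54 mm along its y; the axes are the plate's. One sleeve fits a well and stands 32 mm proud of the plate.
- well_4 (a point): centre of the floor of one of the carrier's four round wells, 40 mm wide, 8 mm deep, floor 3 mm above the desk. The carrier is a fixed grey plastic plate 140 x 118 x 11 mm (x, y, z); wells 76 mm apart along its x, 54 mm along its y; the axes are the plate's. One sleeve fits a well and stands 32 mm proud of the plate.
- tray: reject tray: a fixed open wooden tray 140 mm (its x) by 150 mm (its y) outside, walls 4 mm thick, their tops 14 mm above the desk, floor 4 mm thick. Origin: centre of its underside, z up. The carrier and the tray swap sides from start to start.
Things that resemble listed ones, but are neither listed nor needed, are in the scene too. Leave any green look-alike of the gauge alone.

How it is judged:
On the way:
1. every sleeve has been tried with the gauge: its plug has been pushed down as far as the gauge will go (value of joint each of sleeve_1_plug, sleeve_3_plug, sleeve_5_plug above 0.022 m and value of joint each of sleeve_2_plug, sleeve_4_plug above 0.006 m), for 0.2 s.
At the end, for the whole second after the job is handed in: Plugs pushed over 22 mm (sound) or 6 mm (tight). Upright within 0.12 rad: sound sleeves on well floors, within 5 mm of a centre (mid under 27 mm); tight ones on the tray floor, within 56/61 mm (x/y) of its centre. Gauge in its hole within 6 mm, 0.1 rad, tip under 13 mm. All at rest (all of step 1 and (horizontal distance between sleeve_1_mid and well_1 below 0.005 m or horizontal distance between sleeve_1_mid and well_2 below 0.005 m or horizontal distance between sleeve_1_mid and well_3 below 0.005 m or horizontal distance between sleeve_1_mid and well_4 below 0.005 m) and height (world z) of each of sleeve_1_mid, sleeve_3_mid, sleeve_5_mid below 0.027 m and angle between each of sleeve_1_mid, sleeve_3_mid, sleeve_5_mid, sleeve_2_mid, sleeve_4_mid's own z axis and vertical below 0.12 rad and linear speed of each of sleeve_1, sleeve_3, sleeve_5, sleeve_2, sleeve_4, gauge below 0.02 m/s and (horizontal distance between sleeve_3_mid and well_1 below 0.005 m or horizontal distance between sleeve_3_mid and well_2 below 0.005 m or horizontal distance between sleeve_3_mid and well_3 below 0.005 m or horizontal distance between sleeve_3_mid and well_4 below 0.005 m) and (horizontal distance between sleeve_5_mid and well_1 below 0.005 m or horizontal distance between sleeve_5_mid and well_2 below 0.005 m or horizontal distance between sleeve_5_mid and well_3 below 0.005 m or horizontal distance between sleeve_5_mid and well_4 below 0.005 m) and x of sleeve_2_mid in the frame of tray between -0.056 and 0.056 m and y of sleeve_2_mid in the frame of tray between -0.061 and 0.061 m and height (world z) of each of sleeve_2_mid, sleeve_4_mid below 0.028 m and x of sleeve_4_mid in the frame of tray between -0.056 and 0.056 m and y of sleeve_4_mid in the frame of tray between -0.061 and 0.061 m and horizontal distance between gauge_tip and stand_hole below 0.006 m and height (world z) of gauge_tip below 0.013 m and angle between gauge_grip's own z axis and vertical below 0.1 rad); the robot touches nothing.
Of sleeve_1, sleeve_2, sleeve_3, sleeve_4, sleeve_5 only 3 to 5 are there at a start; the rules pass over those that are not, and their reading is None.
At some moment in a run one of sleeve_1, sleeve_2, sleeve_3, sleeve_4, sleeve_5 may be knocked a few centimetres aside while the robot is not near it.
It also fails if it takes over 210 s, if anything falls off the work surface, if the arm or the gripper's body presses on something with over 40 N, if the wrist force passes 120 N, or if a joint passes its speed limit or range.

## Robot

A 6-joint arm with a two-finger parallel gripper is mounted at the origin on the work surface; the furniture and walls round the work are solid. World frame = base frame: x ahead of the robot, y to its left, z up, the work surface at z = 0. Lengths are in m, angles in rad, forces in N, time in s.
With the tool pointing down it reaches from about 0.25 to 0.775 m from the base axis. Payload 4 kg.
Tool frame: the origin (TCP) lies at the very end of the fingers, on their centre line; the grasp point (between the pads) lies 19 mm behind it (robot.hold_point_z is the distance from the TCP to the grasp point, in m); z points along the fingers, y is the line along which they close (so a half turn about z gives the same grasp; the last joint's range is limited). The gripper opens to 94 mm and grips with 3 to 60 N. Pads are 16 mm wide; open, the fingers measure 119 mm over their backs; the gripper's body (75 mm by 177 mm) begins 78 mm behind the grasp point.
Start: joints at [1.081, 0.087, 1.371, -0, 1.684, -0.103], TCP at [0.207, 0.509, 0.183] pointing down, gripper open.
Joint ranges: [-3.1, 3.1], [-0.76, 2.03], [0.27, 2.55], [-1.08, 4.22], [0.17, 2.65], [-2.57, 2.57]. Speed limits (rad/s): [2.79, 2.79, 3.14, 3.14, 3.14, 3.14].

## Interface

Orientations are given as [roll, pitch, yaw] about the fixed x, y, z axes, in that order (R = Rz(yaw) Ry(pitch) Rx(roll)).
In Python, from bench import robot gives the robot as it stands.
- The arm moves only by the tool carry_out, never from a script. Its argument "steps" is a list of rows, each a list of 3 entries, a list of its own where there are three numbers: the shift along the tool's x, y, z in m, then the turn about the tool's z in units of 10 degrees (1.0 is 10 degrees), then the closure, from -1 (fully open) to 1 (shut). In form: [[[tx, ty, tz], roll, jaw], ...]. A call has 1 to 10 rows; each row is the pose to reach, as a shift and turn from the pose commanded when the call began, along the tool's axes at that moment; what a row does not reach only later rows make up. A row lasts 1/8 s, in which the tool goes at most 62.5 mm and 10.7 degrees, less where a joint would pass 70% of its speed; a pose out of reach is approached as far as the arm can. A call with a gripper value outside its range is refused whole. The fingers move at their own pace and stop on an object; the grip force is fixed at half the most. Time passes only in rows, so rows that repeat a pose let the fingers close. It gives the time, the measured TCP pose, the force, the opening and the grip force at its end, in the units of the state.
- robot.get_obs(): the state, without advancing time (a new reading comes with each control period).
- robot.snapshot(name): name is "side" or "top" or "wrist"; returns a dict with "image" (384x512x3 uint8, red, green, blue), "z_map" (384x512 float32, m along the optical axis (not along the pixel's ray), 0 where there is no reading), "mtx" (3x3 intrinsics, pixels), "R" (3x3) and "t" (3): a world point X has camera coordinates R X + t. Camera axes: x right, y down, z forward; pixel columns grow to the right and rows downward; lengths in m; the calibration is good to about 2 mm. A picture is of the moment at which its call begins.
- robot.close_job(): hands the job in; it is judged then, once.
The state is a dict: "time": time; "joint_positions": joint angles; "qvel": joint speeds; "joint_torque": joint torques, N m; "tool_pos": TCP position; "ee_rot": TCP orientation; "wrist_force": force on the tool from outside, world axes, zero at the start; "wrist_torque": the same for the moment, N m; "width": finger opening in m; "finger_force": force on a finger pad.
Only numpy, scipy, OpenCV 4.12 (cv2) and the standard library are available. Lean on these libraries where they do the work, as an engineer would, in place of code of your own. Each camera call takes 0.05 s, during which the arm holds its last target. There are 200 camera calls.

## Working session

There is one attempt and no reset: what is moved stays moved. The work goes in short steps, Python scripts to look and compute and a tool call to move; the robot and the scene stay as the last step left them, time stands still between calls to the robot, and variables do not carry over. Pictures are saved under pics/ and viewed, at most 14 in all, crops included, and the job is handed in when it is done.

Besides the shell and the picture viewer there is one more tool, called after ">>>" by a JSON object that holds its "api" and its "payload". carry_out: Moves the arm, as the interface text tells. Its arguments: {"type":"object","properties":{"steps":{"type":"array","items":{"type":"array"}}},"required":["steps"]}

```bash
mkdir -p pics; ls
python3 - <<'E'
from bench import robot
import cv2,numpy as np
o=robot.get_obs(); print({k:np.round(v,3) for k,v in o.items()}, robot.hold_point_z)
for n in("top","side"):
    s=robot.snapshot(n); cv2.imwrite(f"pics/{n}0.png",s["image"][...,::-1]); np.savez(f"{n}0.npz",**s)
    print(n,s["mtx"].round(1).tolist(),(-s["R"].T@s["t"]).round(3))
E
```

```text
pics
{'time': np.float64(0.0), 'joint_positions': array([ 1.081,  0.088,  1.372,  0.   ,  1.684, -0.103]), 'qvel': array([ 0.001,  0.   , -0.001,  0.   ,  0.001, -0.001]), 'joint_torque': array([ 0.0000e+00, -3.4018e+01, -3.0243e+01,  7.2000e-02,  3.3000e-02,
       -0.0000e+00]), 'tool_pos': array([0.207, 0.509, 0.182]), 'ee_rot': array([-3.139, -0.   ,  2.755]), 'wrist_force': array([ 0.256,  0.145, -0.91 ]), 'wrist_torque': array([ 0.026,  0.016, -0.01 ]), 'finger_force': np.float64(0.0), 'width': np.float64(0.094)} 0.0188
top [[455.8, 0.0, 251.5], [0.0, 455.8, 187.4], [0.0, 0.0, 1.0]] [ 0.218 -0.032  1.642]
side [[378.3, 0.0, 252.9], [0.0, 378.3, 189.6], [0.0, 0.0, 1.0]] [-0.083 -0.703  0.768]
```

View pics/top0.png

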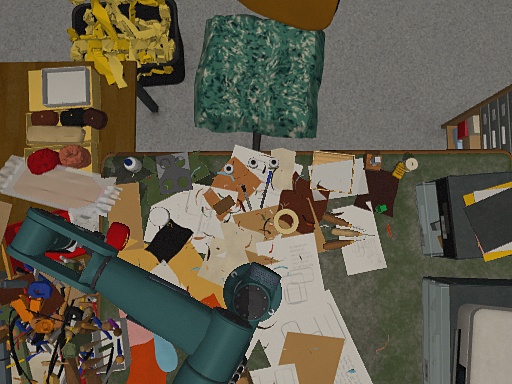

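View pics/side0.png

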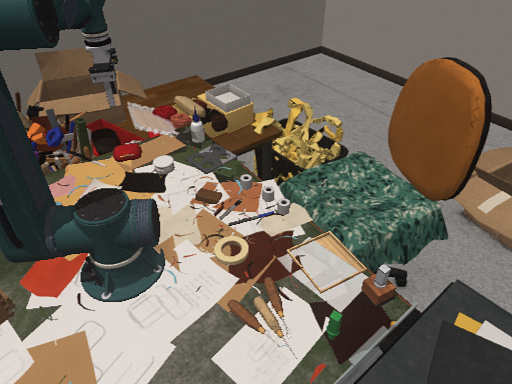

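The side view shows the bottle at (197,127), the grey carrier at (217,157), sleeves near (246,180), (268,192) and (283,206), the tray at (328,262), the stand with the gauge at (380,283) and the green decoy at (334,322). Next I'll enlarge the top view's work strip and build a height map from it.

```bash
cat > h.py <<'E'
from bench import robot
import cv2,numpy as np
def world(s):
    z=s["z_map"]; v,u=np.indices(z.shape); K=s["mtx"]
    c=np.stack([(u-K[0,2])/K[0,0]*z,(v-K[1,2])/K[1,1]*z,z],-1)
    w=(c-s["t"])@s["R"]; w[z<=0]=np.nan
    return w
E
python3 - <<'E'
from h import *
s=dict(np.load("top0.npz")); w=world(s)
im=s["image"][130:280,100:440,::-1]
cv2.imwrite("pics/topzoom.png",cv2.resize(im,(800,353),interpolation=cv2.INTER_CUBIC))
m=np.nan_to_num(((w[...,2]>.025)&(w[...,2]<.16)&(w[...,0]>.2)&(w[...,0]<.8)&(abs(w[...,1])<.6))).astype(np.uint8)
n,l,st,c=cv2.connectedComponentsWithStats(m)
for i in range(1,n):
    if st[i,4]>=12:
        p=w[l==i]; print(c[i].round(0),st[i,4],np.median(p,0).round(3),p[:,2].max().round(3),p.min(0).round(3)[:2],p.max(0).round(3)[:2])
# side
s=dict(np.load("side0.npz"))
cv2.imwrite("pics/sidezoom.png",cv2.resize(s["image"][100:350,150:430,::-1],(670,598),interpolation=cv2.INTER_CUBIC))
E
```

```text
[373. 162.] 235 [ 0.452 -0.424  0.04 ] 0.102 [ 0.427 -0.459] [ 0.486 -0.4  ]
[132. 164.] 189 [0.449 0.417 0.07 ] 0.143 [0.43 0.4 ] [0.475 0.446]
[253. 162.] 81 [ 0.458 -0.006  0.037] 0.047 [ 0.44  -0.021] [0.477 0.012]
[273. 162.] 82 [ 0.458 -0.077  0.039] 0.049 [ 0.441 -0.095] [ 0.476 -0.063]
[411. 164.] 138 [ 0.446 -0.558  0.051] 0.062 [ 0.427 -0.581] [ 0.467 -0.538]
[228. 168.] 81 [0.437 0.083 0.038] 0.05 [0.419 0.065] [0.452 0.097]
[429. 205.] 230 [ 0.302 -0.594  0.105] 0.159 [ 0.202 -0.6  ] [ 0.377 -0.567]
[419. 206.] 226 [ 0.305 -0.554  0.124] 0.16 [ 0.202 -0.562] [ 0.369 -0.548]
[ 99. 203.] 722 [0.314 0.535 0.045] 0.08 [0.261 0.466] [0.377 0.6  ]
[230. 201.] 14 [0.322 0.074 0.028] 0.032 [0.313 0.066] [0.331 0.083]
[221. 207.] 72 [0.299 0.111 0.028] 0.034 [0.275 0.083] [0.321 0.136]
[380. 208.] 73 [ 0.29  -0.441  0.079] 0.093 [ 0.278 -0.46 ] [ 0.303 -0.434]
[158. 216.] 308 [0.268 0.329 0.035] 0.045 [0.236 0.295] [0.3   0.364]
[340. 221.] 13 [ 0.248 -0.311  0.028] 0.032 [ 0.241 -0.325] [ 0.255 -0.301]
[117. 230.] 200 [0.219 0.478 0.032] 0.044 [0.202 0.439] [0.244 0.513]
[346. 232.] 27 [ 0.209 -0.328  0.028] 0.038 [ 0.202 -0.349] [ 0.216 -0.311]
```

View pics/topzoom.png

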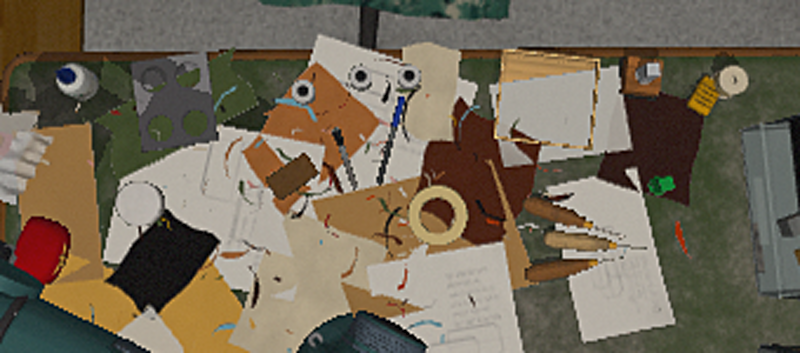

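View pics/sidezoom.png

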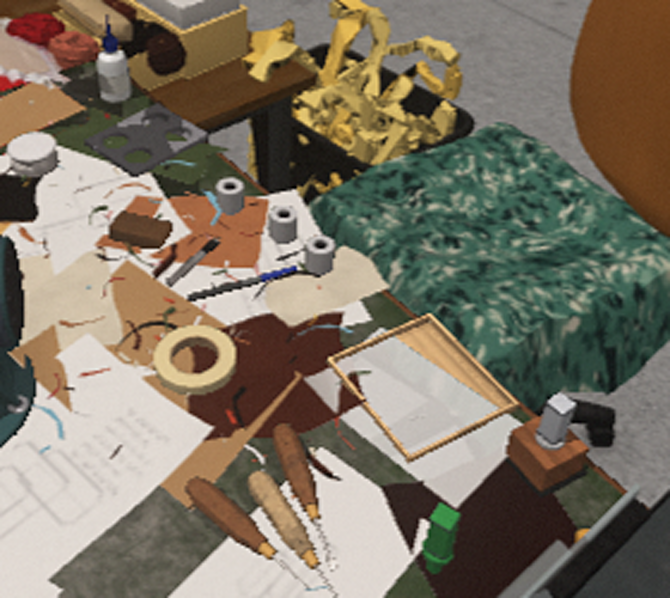

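Three sleeves are present, at about (0.437,0.083), (0.458,-0.006) and (0.458,-0.077), with tops near 40 mm. The carrier is at top-zoom (172,100), the tray at (548,100) and the stand at (642,75). I'll move over the middle and use the wrist camera for precision.

>>> {"api": "carry_out", "payload": {"steps": [[[-0.324, -0.417, -0.05], 6.8, -1], [[-0.324, -0.417, -0.05], 6.8, -1], [[-0.324, -0.417, -0.05], 6.8, -1], [[-0.324, -0.417, -0.05], 6.8, -1], [[-0.324, -0.417, -0.05], 6.8, -1], [[-0.324, -0.417, -0.05], 6.8, -1], [[-0.324, -0.417, -0.05], 6.8, -1], [[-0.324, -0.417, -0.05], 6.8, -1], [[-0.324, -0.417, -0.05], 6.8, -1], [[-0.324, -0.417, -0.05], 6.8, -1]]}}

```text
time: 1.35
tool_pos: [0.3503, -0.0005, 0.2329]
ee_rot: [-3.141, -0.0, 1.563]
wrist_force: [-0.1, 0.8, -0.7]
width: 0.094
finger_force: 0.0
```

```bash
cat >> h.py <<'E'
def go(x,y,z,yaw=None):
    o=robot.get_obs(); p=o["tool_pos"]; a=o["ee_rot"][2]; yaw=a if yaw is None else yaw
    R=np.array([[np.cos(a),np.sin(a),0],[np.sin(a),-np.cos(a),0],[0,0,-1]])
    d=np.array([x,y,z])-p
    print("shift",(R.T@d).round(4),"turn",round(np.degrees((a-yaw+np.pi/2)%np.pi-np.pi/2)/10,3),"dist",np.linalg.norm(d).round(3))
def st():
    o=robot.get_obs(); print({k:np.round(o[k],4).tolist() for k in("time","tool_pos","ee_rot","wrist_force","width","finger_force")})
def snap(n,f=None):
    s=robot.snapshot(n); s["w"]=world(s)
    if f: cv2.imwrite(f"pics/{f}.png",s["image"][...,::-1])
    return s
E
python3 - <<'E'
from h import *
st(); s=snap("wrist","w1"); print((-s["R"].T@s["t"]).round(3),s["R"].round(2).tolist(),s["mtx"][0,0])
E
```

```text
{'time': 1.35, 'tool_pos': [0.3503, -0.0005, 0.2329], 'ee_rot': [-3.1406, -0.0003, 1.5631], 'wrist_force': [-0.1145, 0.7681, -0.6554], 'width': 0.094, 'finger_force': 0.0}
[0.351 0.067 0.433] [[1.0, -0.01, -0.0], [-0.01, -0.97, 0.23], [-0.0, -0.23, -0.97]] 343.9755047789403
```

View pics/w1.png

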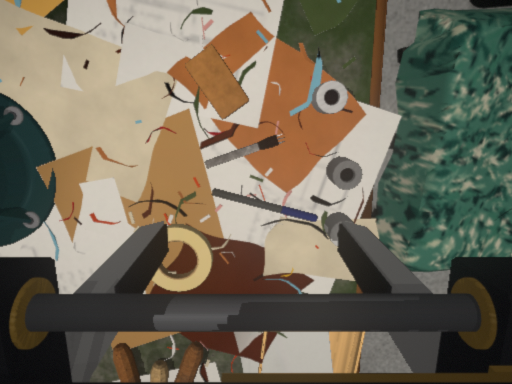

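The wrist view shows sleeves at (331,97), (345,172) and (340,228, partly hidden by a finger). The camera sits 67 mm along tool x. Next I'll go beside the stand to see the gauge.

>>> {"api": "carry_out", "payload": {"steps": [[[-0.469, 0.096, 0], 0, -1], [[-0.469, 0.096, 0], 0, -1], [[-0.469, 0.096, 0], 0, -1], [[-0.469, 0.096, 0], 0, -1], [[-0.469, 0.096, 0], 0, -1], [[-0.469, 0.096, 0], 0, -1], [[-0.469, 0.096, 0], 0, -1], [[-0.469, 0.096, 0], 0, -1], [[-0.469, 0.096, 0], 0, -1]]}}

```text
time: 2.52
tool_pos: [0.446, -0.4685, 0.2301]
ee_rot: [-3.139, -0.004, 1.568]
wrist_force: [-0.7, 1.2, -0.6]
width: 0.0941
finger_force: 0.0
```

Run:
```python
from h import *
st(); s=snap("wrist","w2"); w=s["w"]
m=(w[...,2]>.088)&(w[...,2]<.104)&(abs(w[...,0]-.45)<.04)&(abs(w[...,1]+.42)<.04)
p=w[m]; print(len(p),np.median(p[:,2])); print(cv2.minAreaRect(p[p[:,2]>np.median(p[:,2])-.003][:,:2].astype(np.float32)*1000))
m=(w[...,2]>.036)&(w[...,2]<.044)&(abs(w[...,0]-.45)<.045)&(abs(w[...,1]+.42)<.045)
p=w[m]; print(len(p),np.median(p[:,2]));print(cv2.minAreaRect(p[:,:2].astype(np.float32)*1000))
```

```text
{'time': 2.525, 'tool_pos': [0.446, -0.4685, 0.2301], 'ee_rot': [-3.139, -0.0038, 1.5682], 'wrist_force': [-0.7017, 1.1814, -0.5735], 'width': 0.0941, 'finger_force': 0.0}
449 0.09398639258953388
((457.98046875, -430.86749267578125), (19.620336532592773, 20.45644187927246), 0.23095574975013733)
1603 0.03832283852293725
((457.83929443359375, -430.86688232421875), (52.01799774169922, 51.91432189941406), 82.40390014648438)
```

View pics/w2.png

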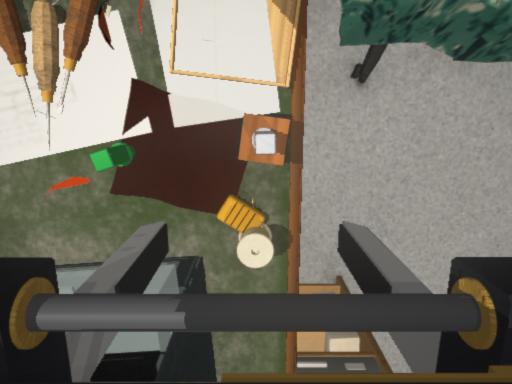

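The wrist view shows the gauge handle at (264,141), on its 52 mm block and aligned with the world axes, centre (0.458,-0.431). The green decoy is at (112,156).

>>> {"api": "carry_out", "payload": {"steps": [[[0.0375, 0.012, 0.05], 0, -1], [[0.0375, 0.012, 0.1], 0, -1], [[0.0375, 0.012, 0.1], 0, -1], [[0.0375, 0.012, 0.1], 0, -1]]}}

```text
time: 3.08
tool_pos: [0.4583, -0.4305, 0.1362]
ee_rot: [3.139, 0.003, 1.569]
wrist_force: [0.0, 0.2, 0.2]
width: 0.0935
finger_force: 0.0
```

Run:
```python
from h import *
st(); go(.458,-.431,.053,np.pi/2); print(robot.get_obs()["qvel"].round(3))
```

```text
{'time': 3.075, 'tool_pos': [0.4583, -0.4305, 0.1362], 'ee_rot': [3.139, 0.0025, 1.5694], 'wrist_force': [0.0276, 0.2225, 0.1685], 'width': 0.0935, 'finger_force': 0.0}
shift [-0.0005 -0.0003  0.0832] turn -0.008 dist 0.083
[-0.016 -0.01  -0.05  -0.002 -0.005 -0.004]
```

>>> {"api": "carry_out", "payload": {"steps": [[[0, 0, 0.05], 0, -1], [[0, 0, 0.081], 0, -1], [[0, 0, 0.081], 0, -1], [[0, 0, 0.081], 0, 1], [[0, 0, 0.081], 0, 1], [[0, 0, 0.081], 0, 1], [[0, 0, 0.081], 0, 1], [[0, 0, 0.081], 0, 1], [[0, 0, 0.081], 0, 1]]}}

```text
time: 4.2
tool_pos: [0.457, -0.4307, 0.0521]
ee_rot: [-3.141, -0.0, 1.568]
wrist_force: [-0.0, -0.4, -0.2]
width: 0.0372
finger_force: 0.0
```

>>> {"api": "carry_out", "payload": {"steps": [[[0, 0, 0], 0, 1], [[0, 0, 0], 0, 1], [[0, 0, 0], 0, 1], [[0, 0, 0], 0, 1]]}}

```text
time: 4.7
tool_pos: [0.457, -0.4308, 0.0521]
ee_rot: [3.142, -0.0, 1.568]
wrist_force: [0.4, -0.5, -1.1]
width: 0.0195
finger_force: 30.0
```

>>> {"api": "carry_out", "payload": {"steps": [[[0, 0, -0.05], 0, 1], [[0, 0, -0.11], 0, 1], [[0, 0, -0.178], 0, 1], [[0.06, -0.011, -0.178], 0, 1], [[0.316, -0.011, -0.178], 0, 1], [[0.316, -0.011, -0.178], 0, 1], [[0.316, -0.011, -0.178], 0, 1], [[0.316, -0.011, -0.178], 0, 1], [[0.316, -0.011, -0.178], 0, 1], [[0.316, -0.011, -0.178], 0, 1]]}}

```text
time: 5.95
tool_pos: [0.4469, -0.1147, 0.2303]
ee_rot: [3.142, 0.001, 1.569]
wrist_force: [-0.3, 0.5, -0.6]
width: 0.0194
finger_force: 29.9
```

```bash
cat >> h.py <<'E'
def sleeves(w,lo=.03,hi=.05,box=((.3,.6),(-.2,.2))):
    m=((w[...,2]>lo)&(w[...,2]<hi)&(w[...,0]>box[0][0])&(w[...,0]<box[0][1])&(w[...,1]>box[1][0])&(w[...,1]<box[1][1])).astype(np.uint8)
    n,l,s,c=cv2.connectedComponentsWithStats(m)
    for i in range(1,n):
        if s[i,4]<100: continue
        p=w[l==i]; t=np.median(p[:,2][p[:,2]>.033]); q=p[p[:,2]>t-.004]
        (x,y),r=cv2.minEnclosingCircle(q[:,:2].astype(np.float32)*1000)
        print("px",c[i].round(),s[i,4],"ctr",round(x,1),round(y,1),"r",round(r,1),"top",t.round(4),"box",q.min(0).round(4)[:2],q.max(0).round(4)[:2])
E
python3 - <<'E'
from h import *
st(); s=snap("wrist","w3"); sleeves(s["w"])
E
```

```text
{'time': 5.95, 'tool_pos': [0.4469, -0.1147, 0.2303], 'ee_rot': [3.1415, 0.0007, 1.5691], 'wrist_force': [-0.2852, 0.4916, -0.5773], 'width': 0.0194, 'finger_force': 29.9315}
px [264.  72.] 891 ctr 460.1 -5.6 r 17.8 top 0.0379 box [ 0.4432 -0.0234] [0.4779 0.0116]
px [264. 140.] 769 ctr 460.5 -78.6 r 17.8 top 0.0379 box [ 0.443  -0.0957] [ 0.477  -0.0609]
```

View pics/w3.png

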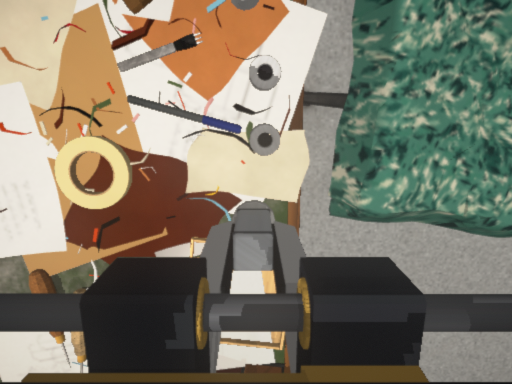

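Sleeves show at (264,72) and (264,140), with the third at the top edge. Radius 17.8 mm, as expected. I'll test the nearest one, C.

>>> {"api": "carry_out", "payload": {"steps": [[[0.036, 0.0123, 0.05], 0, 1], [[0.036, 0.0123, 0.1], 0, 1], [[0.036, 0.0123, 0.133], 0, 1], [[0.036, 0.0123, 0.133], 0, 1], [[0.036, 0.0123, 0.133], 0, 1], [[0.036, 0.0123, 0.14], 0, 1], [[0.036, 0.0123, 0.148], 0, 1], [[0.036, 0.0123, 0.152], 0, 1], [[0.036, 0.0123, 0.152], 0, 1]]}}

```text
time: 7.12
tool_pos: [0.459, -0.0786, 0.0779]
ee_rot: [-3.141, -0.0, 1.568]
wrist_force: [-0.2, 1.2, -1.2]
width: 0.0196
finger_force: 29.9
```

>>> {"api": "carry_out", "payload": {"steps": [[[0, 0, 0.004], 0, 1], [[0, 0, 0.008], 0, 1], [[0, 0, 0.011], 0, 1], [[0, 0, 0.014], 0, 1], [[0, 0, 0.014], 0, 1]]}}

```text
time: 7.75
tool_pos: [0.4607, -0.0791, 0.0685]
ee_rot: [3.138, 0.001, 1.568]
wrist_force: [-5.0, 2.4, 17.3]
width: 0.02
finger_force: 30.0
```

It stops with 17 N at 8 mm of plug travel, so C is tight. Next is the middle sleeve, B.

>>> {"api": "carry_out", "payload": {"steps": [[[0, 0, -0.03], 0, 1], [[0, 0, -0.08], 0, 1], [[0.036, -0.012, -0.13], 0, 1], [[0.036, -0.012, -0.166], 0, 1], [[0.036, -0.012, -0.166], 0, 1], [[0.036, -0.012, -0.166], 0, 1]]}}

```text
time: 8.5
tool_pos: [0.4468, -0.0428, 0.2282]
ee_rot: [-3.139, -0.001, 1.568]
wrist_force: [0.3, 0.1, -2.4]
width: 0.0196
finger_force: 30.0
```

Run:
```python
from h import *
st(); s=snap("wrist"); sleeves(s["w"])
```

```text
{'time': 8.5, 'tool_pos': [0.4468, -0.0428, 0.2282], 'ee_rot': [-3.1387, -0.0006, 1.5677], 'wrist_force': [0.3013, 0.13, -2.3764], 'width': 0.0196, 'finger_force': 29.993}
px [244.  56.] 934 ctr 437.9 82.0 r 17.8 top 0.0378 box [0.4203 0.0644] [0.4557 0.0991]
px [265. 139.] 775 ctr 460.1 -5.6 r 17.8 top 0.0378 box [ 0.4424 -0.0234] [0.4773 0.0113]
px [267. 197.] 365 ctr 460.4 -78.1 r 17.8 top 0.038 box [ 0.4432 -0.0912] [ 0.4773 -0.0607]
```

>>> {"api": "carry_out", "payload": {"steps": [[[0.037, 0.0122, 0.05], 0, 1], [[0.037, 0.0122, 0.1], 0, 1], [[0.037, 0.0122, 0.13], 0, 1], [[0.037, 0.0122, 0.13], 0, 1], [[0.037, 0.0122, 0.138], 0, 1], [[0.037, 0.0122, 0.146], 0, 1], [[0.037, 0.0122, 0.154], 0, 1], [[0.037, 0.0122, 0.16], 0, 1], [[0.037, 0.0122, 0.166], 0, 1], [[0.037, 0.0122, 0.166], 0, 1]]}}

```text
time: 9.8
tool_pos: [0.4598, -0.0058, 0.064]
ee_rot: [3.141, -0.0, 1.568]
wrist_force: [-0.1, -1.0, -0.5]
width: 0.0198
finger_force: 30.0
```

>>> {"api": "carry_out", "payload": {"steps": [[[0, 0, 0.005], 0, 1], [[0, 0, 0.009], 0, 1], [[0, 0, 0.012], 0, 1], [[0, 0, 0.015], 0, 1], [[0, 0, 0.015], 0, 1]]}}

```text
time: 10.42
tool_pos: [0.4601, -0.0059, 0.0519]
ee_rot: [3.141, 0.0, 1.568]
wrist_force: [-5.0, 0.3, 13.7]
width: 0.02
finger_force: 30.0
```

B is sound, with the shoulder on the rim at TCP 0.052. Next is A.

>>> {"api": "carry_out", "payload": {"steps": [[[0, 0, -0.03], 0, 1], [[0, 0, -0.08], 0, 1], [[0.05, -0.034, -0.13], 0, 1], [[0.05, -0.034, -0.181], 0, 1], [[0.05, -0.034, -0.181], 0, 1], [[0.05, -0.034, -0.181], 0, 1]]}}

```text
time: 11.18
tool_pos: [0.4255, 0.0442, 0.229]
ee_rot: [-3.14, 0.0, 1.568]
wrist_force: [0.0, 0.1, -1.3]
width: 0.0195
finger_force: 30.0
```

Run:
```python
from h import *
st(); s=snap("wrist","w4"); sleeves(s["w"])
```

```text
{'time': 11.175, 'tool_pos': [0.4255, 0.0442, 0.229], 'ee_rot': [-3.1399, 0.0001, 1.568], 'wrist_force': [0.0353, 0.0965, -1.3043], 'width': 0.0195, 'finger_force': 29.9929}
px [264. 138.] 775 ctr 438.0 82.4 r 17.8 top 0.0379 box [0.4213 0.0647] [0.4551 0.0993]
px [283. 210.] 402 ctr 458.3 -5.8 r 17.7 top 0.0378 box [ 0.4433 -0.0192] [0.4757 0.0114]
```

View pics/w4.png

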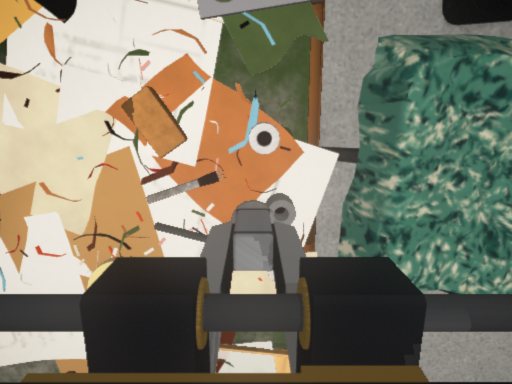

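Sleeve A is at (264,138) and B at (283,210), both undisturbed.

>>> {"api": "carry_out", "payload": {"steps": [[[0.038, 0.0117, 0.05], 0, 1], [[0.038, 0.0117, 0.1], 0, 1], [[0.038, 0.0117, 0.13], 0, 1], [[0.038, 0.0117, 0.13], 0, 1], [[0.038, 0.0117, 0.138], 0, 1], [[0.038, 0.0117, 0.146], 0, 1], [[0.038, 0.0117, 0.154], 0, 1], [[0.038, 0.0117, 0.16], 0, 1], [[0.038, 0.0117, 0.166], 0, 1], [[0.038, 0.0117, 0.166], 0, 1]]}}

```text
time: 12.48
tool_pos: [0.4391, 0.0823, 0.0685]
ee_rot: [3.138, -0.0, 1.568]
wrist_force: [-5.0, -0.0, 16.4]
width: 0.0195
finger_force: 30.0
```

A is tight. I'll return the gauge to the stand now, since all three have been tried.

>>> {"api": "carry_out", "payload": {"steps": [[[0, 0, -0.03], 0, 1], [[0, 0, -0.09], 0, 1], [[0, 0.0, -0.13], 0, 1], [[-0.06, 0.0, -0.15], 0, 1], [[-0.12, 0.005, -0.15], 0, 1], [[-0.18, 0.01, -0.15], 0, 1], [[-0.24, 0.015, -0.15], 0, 1], [[-0.3, 0.02, -0.15], 0, 1], [[-0.36, 0.0214, -0.15], 0, 1], [[-0.42, 0.0214, -0.15], 0, 1]]}}

```text
time: 13.72
tool_pos: [0.4577, -0.3397, 0.2137]
ee_rot: [3.141, -0.001, 1.568]
wrist_force: [0.4, 0.2, -0.3]
width: 0.0197
finger_force: 30.0
```

>>> {"api": "carry_out", "payload": {"steps": [[[-0.06, 0.0, 0], 0, 1], [[-0.093, 0.0, 0.0], 0, 1], [[-0.093, 0.0, 0.05], 0, 1], [[-0.093, 0.0, 0.09], 0, 1], [[-0.093, 0.0, 0.09], 0, 1], [[-0.093, 0.0, 0.09], 0, 1]]}}

```text
time: 14.48
tool_pos: [0.4583, -0.4314, 0.1259]
ee_rot: [3.14, 0.002, 1.568]
wrist_force: [-0.1, 0.4, -0.6]
width: 0.0198
finger_force: 30.0
```

Run:
```python
from h import *
st(); go(.457,-.4308,.052); s=snap("top","top1"); w=s["w"]
sleeves(w,.025,.16,((.2,.56),(-.4,.5)))
cv2.imwrite("pics/top1z.png",cv2.resize(s["image"][130:290,90:440,::-1],(800,366),interpolation=cv2.INTER_CUBIC))
```

```text
{'time': 14.475, 'tool_pos': [0.4583, -0.4314, 0.1259], 'ee_rot': [3.14, 0.0016, 1.5682], 'wrist_force': [-0.0722, 0.3603, -0.5601], 'width': 0.0198, 'finger_force': 29.9606}
shift [ 0.0006 -0.0013  0.0739] turn 0.0 dist 0.074
px [132. 164.] 187 ctr 451.9 423.7 r 21.9 top 0.0715 box [0.4318 0.4056] [0.4736 0.4447]
px [113. 198.] 119 ctr 321.3 489.1 r 40.4 top 0.0423 box [0.2819 0.4692] [0.3608 0.4995]
px [158. 216.] 304 ctr 268.3 328.9 r 34.6 top 0.0364 box [0.2364 0.2943] [0.3001 0.3624]
px [118. 230.] 174 ctr 217.5 471.6 r 29.4 top 0.0357 box [0.2018 0.4466] [0.2372 0.4999]
```

View pics/top1z.png

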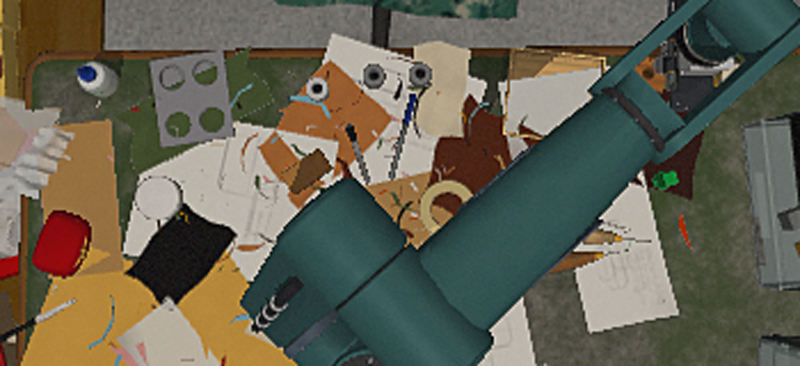

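Only three sleeves are present: top-zoom (317,88), (373,75), (420,74). Now I'll insert the gauge.

>>> {"api": "carry_out", "payload": {"steps": [[[0.0005, -0.001, 0.02], 0, 1], [[0.0005, -0.001, 0.034], 0, 1], [[0.0005, -0.001, 0.042], 0, 1], [[0.0005, -0.001, 0.05], 0, 1], [[0.0005, -0.001, 0.058], 0, 1], [[0.0005, -0.001, 0.065], 0, 1], [[0.0005, -0.001, 0.071], 0, 1], [[0.0005, -0.001, 0.071], 0, 1]]}}

```text
time: 15.52
tool_pos: [0.4565, -0.4302, 0.0528]
ee_rot: [-3.141, -0.001, 1.568]
wrist_force: [1.5, -0.3, -0.3]
width: 0.0199
finger_force: 30.0
```

>>> {"api": "carry_out", "payload": {"steps": [[[0, 0, 0.001], 0, -0.1], [[0, 0, 0.001], 0, -0.1], [[0, 0, 0.001], 0, -0.1], [[0, 0, 0.001], 0, -0.1], [[0, 0, -0.03], 0, -0.1], [[0, 0, -0.08], 0, -0.1], [[0, 0, -0.13], 0, -0.1], [[-0.038, -0.011, -0.178], 0, -0.1], [[-0.038, -0.011, -0.178], 0, -0.1], [[-0.038, -0.011, -0.178], 0, -0.1]]}}

```text
time: 16.77
tool_pos: [0.4454, -0.4679, 0.2302]
ee_rot: [-3.141, -0.002, 1.568]
wrist_force: [0.2, 0.5, 0.1]
width: 0.0513
finger_force: 0.0
```

Run:
```python
from h import *
st(); s=snap("wrist"); w=s["w"]
m=(w[...,2]>.088)&(w[...,2]<.104)&(abs(w[...,0]-.45)<.04)&(abs(w[...,1]+.42)<.04)
p=w[m]; print(len(p),np.median(p[:,2])); print(cv2.minAreaRect(p[p[:,2]>np.median(p[:,2])-.003][:,:2].astype(np.float32)*1000))
go(.42,-.29,.27,np.pi/2)
```

```text
{'time': 16.775, 'tool_pos': [0.4454, -0.4679, 0.2302], 'ee_rot': [-3.141, -0.0016, 1.5678], 'wrist_force': [0.1873, 0.4918, 0.1225], 'width': 0.0513, 'finger_force': 0.0}
439 0.09397362788449319
((456.6804504394531, -431.0665588378906), (19.569332122802734, 19.70098304748535), 89.90873718261719)
shift [ 0.1772 -0.0257 -0.041 ] turn -0.015 dist 0.184
```

The gauge is home, at the same height and place as at first. Next is the tray view.

>>> {"api": "carry_out", "payload": {"steps": [[[0.06, -0.01, -0.02], 0, -0.1], [[0.12, -0.02, -0.04], 0, -0.1], [[0.177, -0.026, -0.041], 0, -0.1], [[0.177, -0.026, -0.041], 0, -0.1]]}}

```text
time: 17.32
tool_pos: [0.4195, -0.2869, 0.2716]
ee_rot: [-3.141, -0.002, 1.573]
wrist_force: [-0.5, 0.4, -0.3]
width: 0.0518
finger_force: 0.0
```

Run:
```python
from h import *
st(); s=snap("wrist","w5"); w=s["w"]
m=((w[...,2]>.0095)&(w[...,2]<.016)&(abs(w[...,0]-.42)<.11)&(w[...,1]>-.39)&(w[...,1]<-.13)).astype(np.uint8)
n,l,st_,c=cv2.connectedComponentsWithStats(m,connectivity=8)
for i in range(1,n):
    if st_[i,4]>60:
        print(st_[i],c[i].round(),np.array(cv2.minAreaRect(w[l==i][:,:2].astype(np.float32)*1000)[0]),cv2.minAreaRect(w[l==i][:,:2].astype(np.float32)*1000)[1:],np.median(w[l==i][:,2]))
sleeves(w)
```

```text
{'time': 17.325, 'tool_pos': [0.4195, -0.2869, 0.2716], 'ee_rot': [-3.141, -0.0017, 1.5733], 'wrist_force': [-0.5014, 0.3971, -0.3095], 'width': 0.0518, 'finger_force': 0.0}
[ 194  102  125  122 1375] [256. 161.] [ 418.17602539 -288.63793945] ((150.45123291015625, 157.63990783691406), 83.0918960571289) 0.011980953409081797
[179 110  20  31 254] [187. 122.] [ 332.44088745 -233.46736145] ((43.570045471191406, 15.801640510559082), 62.45003890991211) 0.012145172889274877
```

View pics/w5.png

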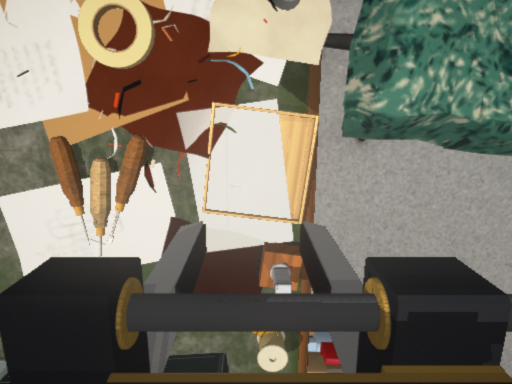

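The tray is at (259,163), centre about (0.419,-0.287), turned by about 7°. I'll pick up tight sleeve C first, looking again before the grasp.

>>> {"api": "carry_out", "payload": {"steps": [[[0.06, 0.015, 0.02], 0, -0.1], [[0.12, 0.027, 0.04], 0, -0.1], [[0.171, 0.027, 0.041], 0, -0.1], [[0.171, 0.027, 0.041], 0, -0.1]]}}

```text
time: 17.88
tool_pos: [0.4474, -0.118, 0.2294]
ee_rot: [-3.139, -0.002, 1.573]
wrist_force: [-0.4, -0.4, -0.0]
width: 0.0516
finger_force: 0.0
```

Run:
```python
from h import *
st(); s=snap("wrist"); w=s["w"]; sleeves(w); go(.4594,-.0783,.009,np.pi/2)
```

```text
{'time': 17.875, 'tool_pos': [0.4474, -0.118, 0.2294], 'ee_rot': [-3.1385, -0.0017, 1.5727], 'wrist_force': [-0.4106, -0.3692, -0.034], 'width': 0.0516, 'finger_force': 0.0}
px [263.  70.] 710 ctr 458.3 -6.3 r 17.9 top 0.038 box [ 0.4406 -0.0241] [0.4762 0.0107]
px [265. 137.] 626 ctr 460.4 -78.6 r 17.8 top 0.0381 box [ 0.4428 -0.0962] [ 0.4779 -0.0614]
shift [0.0415 0.0118 0.2207] turn -0.003 dist 0.225
```

>>> {"api": "carry_out", "payload": {"steps": [[[0.039, 0.012, 0.05], 0, -0.1], [[0.039, 0.012, 0.1], 0, -0.1], [[0.039, 0.012, 0.15], 0, -0.1], [[0.039, 0.012, 0.19], 0, -0.1], [[0.039, 0.012, 0.22], 0, -0.1], [[0.039, 0.012, 0.22], 0, -0.1], [[0.039, 0.012, 0.22], 0, 1], [[0.039, 0.012, 0.22], 0, 1], [[0.039, 0.012, 0.22], 0, 1], [[0.039, 0.012, 0.22], 0, 1]]}}

```text
time: 19.18
tool_pos: [0.461, -0.0822, 0.013]
ee_rot: [3.138, 0.002, 1.568]
wrist_force: [0.1, -2.7, 5.1]
width: 0.0341
finger_force: 30.5
```

The width reads 34 mm instead of 36, and the tool is off by 4 mm in y, so something is wrong. I'll look.

Run:
```python
from h import *
st(); s=snap("wrist","w6"); sleeves(s["w"],.025,.06); a=s["image"]
b=snap("side")["image"][150:250,220:340]
cv2.imwrite("pics/w6b.png",np.hstack([a,cv2.resize(b,(288,240)).repeat(1,0) if 0 else np.pad(cv2.resize(b,(288,240)),((0,144),(0,0),(0,0)))])[...,::-1])
```

```text
{'time': 19.175, 'tool_pos': [0.461, -0.0822, 0.013], 'ee_rot': [3.138, 0.002, 1.5681], 'wrist_force': [0.1401, -2.6843, 5.0871], 'width': 0.0341, 'finger_force': 30.4743}
px [247.  92.] 3388 ctr 458.3 -6.3 r 17.9 top 0.0381 box [ 0.4406 -0.0239] [0.4762 0.0111]
px [252. 231.] 4313 ctr 461.0 -73.5 r 29.3 top 0.0383 box [ 0.4317 -0.0961] [ 0.4903 -0.0605]
```

View pics/w6b.png

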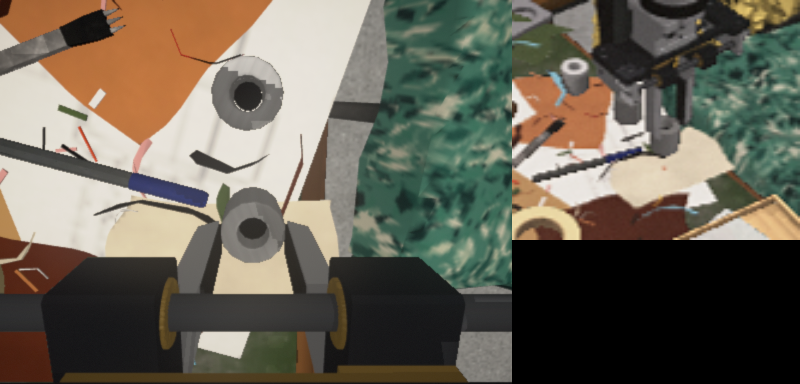

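The sleeve stands upright at (253,225), but the pads sit about 4 mm off its axis. I'll open, recentre and grip again.

>>> {"api": "carry_out", "payload": {"steps": [[[0, 0, 0], 0, -0.1], [[0, 0, 0], 0, -0.1], [[0, 0, 0], 0, -0.1], [[0, 0, 0], 0, -0.1]]}}

```text
time: 19.77
tool_pos: [0.4593, -0.0811, 0.0109]
ee_rot: [-3.141, -0.0, 1.568]
wrist_force: [-0.4, -0.6, 0.2]
width: 0.0517
finger_force: 0.0
```

Run:
```python
from h import *
st(); s=snap("wrist"); w=s["w"]; sleeves(w); go(.460,-.0785,.011,np.pi/2)
```

```text
{'time': 19.775, 'tool_pos': [0.4593, -0.0811, 0.0109], 'ee_rot': [-3.1408, -0.0005, 1.5681], 'wrist_force': [-0.4112, -0.6302, 0.196], 'width': 0.0517, 'finger_force': 0.0}
px [250.  94.] 3407 ctr 458.4 -6.2 r 18.0 top 0.0381 box [ 0.4406 -0.0238] [0.4764 0.0115]
px [255. 233.] 2822 ctr 460.7 -78.0 r 17.9 top 0.038 box [ 0.443  -0.0959] [ 0.478  -0.0603]
px [197. 234.] 392 ctr 427.8 -80.4 r 10.6 top 0.0424 box [ 0.4215 -0.0895] [ 0.4338 -0.0712]
px [308. 234.] 398 ctr 490.9 -80.5 r 10.4 top 0.0428 box [ 0.485  -0.0893] [ 0.4969 -0.0713]
shift [ 0.0026  0.0006 -0.    ] turn -0.016 dist 0.003
```

>>> {"api": "carry_out", "payload": {"steps": [[[0.0027, 0.0008, 0], 0, -0.1], [[0.0027, 0.0008, 0], 0, 1], [[0.0027, 0.0008, 0], 0, 1], [[0.0027, 0.0008, 0], 0, 1], [[0.0027, 0.0008, 0], 0, 1], [[0.0027, 0.0008, 0], 0, 1]]}}

```text
time: 20.58
tool_pos: [0.4605, -0.0786, 0.0113]
ee_rot: [3.141, -0.0, 1.568]
wrist_force: [1.1, 0.2, 0.2]
width: 0.0346
finger_force: 30.0
```

>>> {"api": "carry_out", "payload": {"steps": [[[0, 0, -0.04], 0, 1], [[0, 0, -0.09], 0, 1], [[-0.06, -0.01, -0.09], 0, 1], [[-0.12, -0.02, -0.09], 0, 1], [[-0.18, -0.03, -0.09], 0, 1], [[-0.24, -0.04, -0.09], 0, 1], [[-0.24, -0.041, -0.09], 0, 1], [[-0.24, -0.041, -0.04], 0, 1], [[-0.24, -0.041, -0.02], 0, 1], [[-0.24, -0.041, -0.02], 0, 1]]}}

```text
time: 21.82
tool_pos: [0.4173, -0.3159, 0.0287]
ee_rot: [-3.137, -0.005, 1.569]
wrist_force: [0.6, 0.5, -1.6]
width: 0.0345
finger_force: 30.0
```

>>> {"api": "carry_out", "payload": {"steps": [[[0, 0, 0.007], 0, 1], [[0, 0, 0.013], 0, 1], [[0, 0, 0.015], 0, 1], [[0, 0, 0.015], 0, 1], [[0, 0, 0.015], 0, 1]]}}

```text
time: 22.45
tool_pos: [0.4189, -0.3187, 0.0166]
ee_rot: [3.141, 0.0, 1.568]
wrist_force: [0.6, -0.2, -1.4]
width: 0.0347
finger_force: 30.0
```

>>> {"api": "carry_out", "payload": {"steps": [[[0, 0, 0.0015], 0, 1], [[0, 0, 0.0015], 0, -0.1], [[0, 0, 0.0015], 0, -0.1], [[0, 0, 0.0015], 0, -0.1], [[0, 0, 0.0015], 0, -0.1], [[0, 0, -0.04], 0, -0.1], [[0, 0, -0.1], 0, -0.1], [[0.05, 0, -0.15], 0, -0.1], [[0.05, 0, -0.213], 0, -0.1], [[0.05, 0, -0.213], 0, -0.1]]}}

```text
time: 23.7
tool_pos: [0.4209, -0.2694, 0.2356]
ee_rot: [3.133, 0.007, 1.569]
wrist_force: [-0.2, 0.2, 0.6]
width: 0.0516
finger_force: 0.0
```

Run:
```python
from h import *
st(); s=snap("wrist"); sleeves(s["w"],.03,.06,((.3,.6),(-.4,.2))); sleeves(snap("side")["w"],.034,.06,((.3,.55),(-.4,.2))); go(.426,.043,.230,np.pi/2)
```

```text
{'time': 23.7, 'tool_pos': [0.4209, -0.2694, 0.2356], 'ee_rot': [3.1325, 0.0072, 1.5691], 'wrist_force': [-0.2074, 0.2371, 0.5554], 'width': 0.0516, 'finger_force': 0.0}
px [249. 210.] 619 ctr 419.0 -318.6 r 17.9 top 0.0419 box [ 0.4017 -0.3356] [ 0.4364 -0.3007]
px [332. 261.] 150 ctr 415.8 -318.6 r 19.8 top 0.043 box [ 0.3984 -0.3369] [ 0.4337 -0.3025]
shift [0.3119 0.0057 0.0007] turn -0.015 dist 0.312
```

C stands in the tray, top at 44 mm. Next is A.

>>> {"api": "carry_out", "payload": {"steps": [[[0.06, 0.005, 0], 0, -0.1], [[0.12, 0.005, 0], 0, -0.1], [[0.18, 0.005, 0], 0, -0.1], [[0.24, 0.005, 0], 0, -0.1], [[0.31, 0.005, 0], 0, -0.1], [[0.31, 0.005, 0], 0, -0.1], [[0.31, 0.005, 0], 0, -0.1]]}}

```text
time: 24.68
tool_pos: [0.4242, 0.0413, 0.2275]
ee_rot: [-3.138, 0.001, 1.569]
wrist_force: [0.4, -0.5, 0.2]
width: 0.0516
finger_force: 0.0
```

Run:
```python
from h import *
st(); s=snap("wrist"); sleeves(s["w"]); go(.437,.082,.011,np.pi/2)
```

```text
{'time': 24.675, 'tool_pos': [0.4242, 0.0413, 0.2275], 'ee_rot': [-3.1383, 0.0006, 1.5689], 'wrist_force': [0.3881, -0.526, 0.2498], 'width': 0.0516, 'finger_force': 0.0}
px [265. 136.] 627 ctr 437.9 82.2 r 17.8 top 0.038 box [0.4208 0.0652] [0.4556 0.0996]
px [282. 211.] 584 ctr 458.3 -6.2 r 17.9 top 0.038 box [ 0.4406 -0.023 ] [0.4762 0.0116]
shift [0.0415 0.0124 0.2168] turn -0.021 dist 0.221
```

>>> {"api": "carry_out", "payload": {"steps": [[[0.041, 0.0127, 0.05], 0, -0.1], [[0.041, 0.0127, 0.1], 0, -0.1], [[0.041, 0.0127, 0.15], 0, -0.1], [[0.041, 0.0127, 0.19], 0, -0.1], [[0.041, 0.0127, 0.217], 0, -0.1], [[0.041, 0.0127, 0.217], 0, -0.1], [[0.041, 0.0127, 0.217], 0, -0.1]]}}

```text
time: 25.6
tool_pos: [0.4386, 0.0813, 0.0132]
ee_rot: [3.14, 0.0, 1.566]
wrist_force: [0.1, -0.2, 0.6]
width: 0.0517
finger_force: 0.0
```

Run:
```python
from h import *
st(); s=snap("wrist"); sleeves(s["w"])
```

```text
{'time': 25.6, 'tool_pos': [0.4386, 0.0813, 0.0132], 'ee_rot': [3.1401, 0.0, 1.5657], 'wrist_force': [0.1488, -0.208, 0.5635], 'width': 0.0517, 'finger_force': 0.0}
px [251. 235.] 2756 ctr 438.1 82.5 r 18.0 top 0.038 box [0.4204 0.065 ] [0.4557 0.1004]
px [197. 233.] 330 ctr 407.1 82.2 r 10.5 top 0.0433 box [0.401  0.0733] [0.413  0.0914]
px [308. 233.] 326 ctr 470.2 81.8 r 10.4 top 0.043 box [0.4642 0.0732] [0.4762 0.0911]
px [285. 358.] 1243 ctr 458.4 -3.2 r 17.5 top 0.0378 box [ 0.4409 -0.0042] [0.4759 0.0125]
```

>>> {"api": "carry_out", "payload": {"steps": [[[0, 0, 0], 0, 1], [[0, 0, 0], 0, 1], [[0, 0, 0], 0, 1], [[0, 0, 0], 0, 1], [[0, 0, -0.04], 0, 1], [[0, 0, -0.1], 0, 1], [[-0.06, -0.003, -0.1], 0, 1], [[-0.12, -0.006, -0.1], 0, 1], [[-0.18, -0.009, -0.1], 0, 1], [[-0.24, -0.012, -0.1], 0, 1]]}}

```text
time: 26.9
tool_pos: [0.4243, -0.1589, 0.1116]
ee_rot: [-3.141, -0.001, 1.568]
wrist_force: [1.2, -0.1, -1.5]
width: 0.0343
finger_force: 30.0
```

>>> {"api": "carry_out", "payload": {"steps": [[[-0.06, -0.003, 0], 0, 1], [[-0.097, -0.004, 0], 0, 1], [[-0.097, -0.004, 0.05], 0, 1], [[-0.097, -0.004, 0.08], 0, 1], [[-0.097, -0.004, 0.08], 0, 1]]}}

```text
time: 27.52
tool_pos: [0.418, -0.2525, 0.0285]
ee_rot: [-3.135, -0.005, 1.568]
wrist_force: [0.8, -0.1, -1.1]
width: 0.0343
finger_force: 30.0
```

>>> {"api": "carry_out", "payload": {"steps": [[[0, 0, 0.007], 0, 1], [[0, 0, 0.012], 0, 1], [[0, 0, 0.012], 0, 1], [[0, 0, 0.012], 0, 1]]}}

```text
time: 28.02
tool_pos: [0.4211, -0.2547, 0.0209]
ee_rot: [3.141, 0.001, 1.568]
wrist_force: [-0.4, -0.5, -1.6]
width: 0.0347
finger_force: 30.0
```

>>> {"api": "carry_out", "payload": {"steps": [[[0, 0, 0.003], 0, 1], [[0, 0, 0.005], 0, 1], [[0, 0, 0.005], 0, 1]]}}

```text
time: 28.4
tool_pos: [0.4212, -0.2547, 0.0173]
ee_rot: [3.14, 0.001, 1.568]
wrist_force: [-2.8, 2.9, 8.1]
width: 0.0346
finger_force: 30.0
```

>>> {"api": "carry_out", "payload": {"steps": [[[0, 0, -0.001], 0, -0.1], [[0, 0, -0.001], 0, -0.1], [[0, 0, -0.001], 0, -0.1], [[0, 0, -0.001], 0, -0.1], [[0, 0, -0.05], 0, -0.1], [[0, 0, -0.11], 0, -0.1], [[0.05, 0.026, -0.17], 0, -0.1], [[0.11, 0.026, -0.213], 0, -0.1], [[0.17, 0.026, -0.213], 0, -0.1], [[0.21, 0.026, -0.213], 0, -0.1]]}}

```text
time: 29.65
tool_pos: [0.4478, -0.0432, 0.2298]
ee_rot: [3.138, 0.0, 1.567]
wrist_force: [1.1, -0.4, -0.4]
width: 0.0512
finger_force: 0.0
```

>>> {"api": "carry_out", "payload": {"steps": [[[0, 0, 0], 0, -0.1], [[0, 0, 0], 0, -0.1]]}}

```text
time: 29.9
tool_pos: [0.4471, -0.0448, 0.228]
ee_rot: [-3.141, 0.001, 1.569]
wrist_force: [-0.3, -0.7, -0.1]
width: 0.0514
finger_force: 0.0
```

Run:
```python
from h import *
st(); s=snap("wrist"); sleeves(s["w"]); sleeves(snap("side")["w"],.034,.06,((.3,.55),(-.4,.2)))
```

```text
{'time': 29.9, 'tool_pos': [0.4471, -0.0448, 0.228], 'ee_rot': [-3.1413, 0.0006, 1.5686], 'wrist_force': [-0.343, -0.7041, -0.0649], 'width': 0.0514, 'finger_force': 0.0}
px [262. 138.] 631 ctr 458.3 -6.4 r 17.9 top 0.0381 box [ 0.4409 -0.0233] [0.4758 0.0113]
px [315. 245.] 134 ctr 418.7 -255.6 r 19.0 top 0.043 box [ 0.401 -0.273] [ 0.4359 -0.2368]
px [332. 261.] 149 ctr 416.1 -317.9 r 18.7 top 0.0429 box [ 0.3982 -0.3365] [ 0.4331 -0.3016]
```

Both tight sleeves stand in the tray. Now I'll pick up B.

>>> {"api": "carry_out", "payload": {"steps": [[[0.0385, 0.0103, 0.05], 0, -0.1], [[0.0385, 0.0103, 0.1], 0, -0.1], [[0.0385, 0.0103, 0.15], 0, -0.1], [[0.0385, 0.0103, 0.19], 0, -0.1], [[0.0385, 0.0103, 0.217], 0, -0.1], [[0.0385, 0.0103, 0.217], 0, -0.1], [[0.0385, 0.0103, 0.217], 0, -0.1]]}}

```text
time: 30.88
tool_pos: [0.4586, -0.0071, 0.0123]
ee_rot: [3.14, 0.0, 1.566]
wrist_force: [0.0, -0.2, 0.2]
width: 0.0517
finger_force: 0.0
```

Run:
```python
from h import *
st(); s=snap("wrist"); sleeves(s["w"])
```

```text
{'time': 30.875, 'tool_pos': [0.4586, -0.0071, 0.0123], 'ee_rot': [3.14, 0.0002, 1.5662], 'wrist_force': [0.0362, -0.1687, 0.1713], 'width': 0.0517, 'finger_force': 0.0}
px [252. 236.] 2772 ctr 458.2 -6.0 r 18.0 top 0.038 box [ 0.4409 -0.024 ] [0.476  0.0117]
px [197. 234.] 353 ctr 426.8 -6.5 r 10.6 top 0.0429 box [ 0.421  -0.0154] [0.4329 0.0029]
px [308. 234.] 353 ctr 490.0 -6.5 r 10.5 top 0.043 box [ 0.4841 -0.0153] [0.4963 0.0028]
```

>>> {"api": "carry_out", "payload": {"steps": [[[0.0003, 0, 0], 0, 1], [[0.0003, 0, 0], 0, 1], [[0.0003, 0, 0], 0, 1], [[0.0003, 0, 0], 0, 1], [[0, 0, -0.05], 0, 1], [[0, 0, -0.11], 0, 1], [[0.06, -0.02, -0.16], 0, 1], [[0.12, -0.027, -0.2], 0, 1], [[0.18, -0.027, -0.218], 0, 1], [[0.197, -0.027, -0.218], 0, 1]]}}

```text
time: 32.17
tool_pos: [0.4309, 0.1932, 0.2304]
ee_rot: [3.14, -0.001, 1.569]
wrist_force: [0.3, 0.2, -0.8]
width: 0.0339
finger_force: 30.0
```

>>> {"api": "carry_out", "payload": {"steps": [[[0, 0, 0], 0, 1], [[0, 0, 0], 0, 1]]}}

```text
time: 32.42
tool_pos: [0.4307, 0.1904, 0.228]
ee_rot: [-3.139, 0.001, 1.568]
wrist_force: [0.7, -0.2, -1.8]
width: 0.0343
finger_force: 30.0
```

Run:
```python
from h import *
st(); s=snap("wrist","w7"); w=s["w"]; np.savez("w7.npz",**s)
m=((w[...,2]>.006)&(w[...,2]<.013)&(abs(w[...,0]-.43)<.12)&(abs(w[...,1]-.28)<.12)).astype(np.uint8)
n,l,st_,c=cv2.connectedComponentsWithStats(m); i=1+st_[1:,4].argmax()
print(st_[i],np.median(w[l==i][:,2]),cv2.minAreaRect(w[l==i][:,:2].astype(np.float32)*1000))
m=(l==i).astype(np.uint8)
cs,h=cv2.findContours(m,cv2.RETR_CCOMP,cv2.CHAIN_APPROX_NONE)
for k,cc in enumerate(cs):
    if h[0][k][3]>=0 and cv2.contourArea(cc)>150:
        p=np.array([w[v,u] for u,v in cc[:,0]]); p=p[abs(p[:,2]-.009)<.004]; A=np.c_[2*p[:,:2],np.ones(len(p))]
        sol=np.linalg.lstsq(A,(p[:,:2]**2).sum(1),rcond=None)[0]
        print("hole",cc[:,0].mean(0).round(),sol[:2].round(4),np.sqrt(sol[2]+sol[:2]@sol[:2]).round(4),len(p))
```

```text
{'time': 32.425, 'tool_pos': [0.4307, 0.1904, 0.228], 'ee_rot': [-3.1394, 0.0014, 1.5681], 'wrist_force': [0.6775, -0.1708, -1.7618], 'width': 0.0343, 'finger_force': 29.999}
[ 181   26  134  123 8941] 0.009218242329916075 ((427.0133056640625, 282.287109375), (140.35899353027344, 118.43248748779297), 8.422812461853027)
hole [221. 118.] [0.3935 0.2499] 0.0202 99
hole [285. 108.] [0.4685 0.261 ] 0.0202 97
hole [214.  71.] [0.3856 0.3033] 0.0202 101
hole [279.  60.] [0.4606 0.3143] 0.0202 103
```

View pics/w7.png

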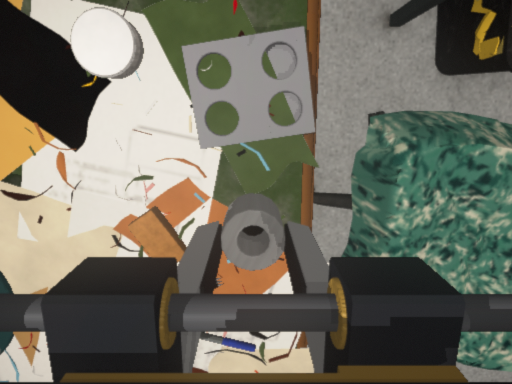

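The wells show at (221,118), (285,108), (214,71) and (279,60). Fits give a 20.2 mm radius and 76/54 mm spacing, as specified. I'll use the near one at (0.3935,0.2499).

>>> {"api": "carry_out", "payload": {"steps": [[[0.0585, -0.0379, 0.04], 0, 1], [[0.0585, -0.0379, 0.1], 0, 1], [[0.0585, -0.0379, 0.15], 0, 1], [[0.0585, -0.0379, 0.19], 0, 1], [[0.0585, -0.0379, 0.19], 0, 1], [[0.0585, -0.0379, 0.19], 0, 1], [[0.0585, -0.0379, 0.19], 0, 1], [[0.0585, -0.0379, 0.19], 0, 1]]}}

```text
time: 33.48
tool_pos: [0.3948, 0.25, 0.0412]
ee_rot: [3.138, -0.002, 1.568]
wrist_force: [-0.5, 0.3, -0.7]
width: 0.0343
finger_force: 30.0
```

Run:
```python
from h import *
st(); s=snap("wrist"); w=s["w"]; np.savez("w8.npz",**s); go(.393,.249,.030); sleeves(w,.05,.08,((.3,.5),(.2,.3)))
sleeves(w,.03,.08,((.3,.5),(.2,.3)))
```

```text
{'time': 33.475, 'tool_pos': [0.3948, 0.25, 0.0412], 'ee_rot': [3.1383, -0.0016, 1.5676], 'wrist_force': [-0.5134, 0.3423, -0.6601], 'width': 0.0343, 'finger_force': 29.9989}
shift [-0.001  -0.0015  0.0108] turn 0.0 dist 0.011
px [252. 235.] 3788 ctr 394.7 259.1 r 29.1 top 0.0668 box [0.3656 0.2324] [0.4238 0.2678]
px [252. 232.] 4569 ctr 394.7 259.1 r 29.1 top 0.0665 box [0.3656 0.2324] [0.4238 0.2678]
```

>>> {"api": "carry_out", "payload": {"steps": [[[-0.0003, -0.0012, 0.008], 0, 1], [[-0.0003, -0.0012, 0.014], 0, 1], [[-0.0003, -0.0012, 0.018], 0, 1], [[-0.0003, -0.0012, 0.022], 0, 1], [[-0.0003, -0.0012, 0.025], 0, 1], [[-0.0003, -0.0012, 0.027], 0, 1], [[-0.0003, -0.0012, 0.027], 0, 1]]}}

```text
time: 34.4
tool_pos: [0.3923, 0.2496, 0.0153]
ee_rot: [3.141, -0.001, 1.568]
wrist_force: [-6.1, -2.7, 14.5]
width: 0.0343
finger_force: 30.0
```

It is seated. I'll release, lift clear, and verify.

>>> {"api": "carry_out", "payload": {"steps": [[[0, 0, -0.001], 0, -0.1], [[0, 0, -0.001], 0, -0.1], [[0, 0, -0.001], 0, -0.1], [[0, 0, -0.001], 0, -0.1], [[0, 0, -0.05], 0, -0.1], [[0, 0, -0.11], 0, -0.1], [[-0.05, 0.03, -0.17], 0, -0.1], [[-0.06, 0.037, -0.214], 0, -0.1], [[-0.06, 0.037, -0.214], 0, -0.1]]}}

```text
time: 35.52
tool_pos: [0.4323, 0.1886, 0.2316]
ee_rot: [3.132, -0.003, 1.565]
wrist_force: [0.3, -0.4, -0.3]
width: 0.0517
finger_force: 0.0
```

Run:
```python
from h import *
st(); s=snap("wrist","w9"); sleeves(s["w"],.025,.06,((.3,.55),(.15,.4)))
t=snap("side"); sleeves(t["w"],.034,.06,((.3,.55),(-.4,.4)))
w=t["w"]; m=(abs(w[...,0]-.457)<.02)&(abs(w[...,1]+.431)<.02)&(w[...,2]>.07); print(w[m].max(0),w[m].min(0))
cv2.imwrite("pics/fin.png",np.hstack([s["image"][:240,130:400],cv2.resize(t["image"][120:320,180:420],(288,240))])[...,::-1])
```

```text
{'time': 35.525, 'tool_pos': [0.4323, 0.1886, 0.2316], 'ee_rot': [3.1316, -0.0028, 1.5652], 'wrist_force': [0.3235, -0.3757, -0.2621], 'width': 0.0517, 'finger_force': 0.0}
px [129.  42.] 145 ctr 300.3 329.5 r 17.6 top 0.0339 box [0.3   0.312] [0.305  0.3471]
px [215. 119.] 673 ctr 392.4 249.0 r 17.8 top 0.0411 box [0.3749 0.2313] [0.4096 0.2661]
px [309. 241.] 133 ctr 414.1 -238.3 r 19.2 top 0.0429 box [ 0.3963 -0.2574] [ 0.4315 -0.2206]
px [332. 261.] 151 ctr 415.8 -318.6 r 19.1 top 0.0426 box [ 0.3973 -0.3376] [ 0.4341 -0.3027]
[ 0.46504443 -0.4211998   0.09949686] [ 0.441945   -0.44213238  0.07060726]
```

View pics/fin.png

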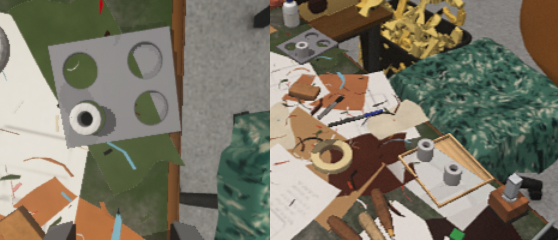

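The final view shows B in its well at (85,117), both tight sleeves in the tray and the gauge in its stand. Sleeve A has been knocked about 18 mm within the tray, so I'll confirm it is at rest and still on the floor before handing in.

>>> {"api": "carry_out", "payload": {"steps": [[[0, 0, 0], 0, -0.1], [[0, 0, 0], 0, -0.1], [[0, 0, 0], 0, -0.1], [[0, 0, 0], 0, -0.1], [[0, 0, 0], 0, -0.1], [[0, 0, 0], 0, -0.1], [[0, 0, 0], 0, -0.1], [[0, 0, 0], 0, -0.1]]}}

```text
time: 36.62
tool_pos: [0.4291, 0.1891, 0.2263]
ee_rot: [3.141, -0.0, 1.568]
wrist_force: [-0.2, 0.1, 0.2]
width: 0.0517
finger_force: 0.0
```

Run:
```python
from h import *
s=snap("wrist"); sleeves(s["w"],.025,.06,((.31,.55),(.15,.4)))
for n in("side","top"): sleeves_=None; t=snap(n); w=t["w"]; sleeves(w,.034,.06,((.3,.55),(-.4,.4)))
for c in((.414,-.238),(.416,-.3186)):
    m=(np.hypot(w[...,0]-c[0],w[...,1]-c[1])<.03)&(w[...,2]>.03); print(m.sum(),np.median(w[m],0).round(4),w[m].min(0).round(3),w[m].max(0).round(3))
```

```text
px [219. 118.] 691 ctr 392.5 249.2 r 17.8 top 0.041 box [0.3748 0.2314] [0.4101 0.2669]
px [309. 241.] 131 ctr 415.1 -239.7 r 19.6 top 0.0427 box [ 0.3968 -0.2558] [ 0.433  -0.2201]
px [332. 261.] 156 ctr 415.7 -319.6 r 18.9 top 0.043 box [ 0.3985 -0.3367] [ 0.4317 -0.3009]
73 [ 0.4145 -0.2358  0.0408] [ 0.399 -0.254  0.031] [ 0.431 -0.221  0.05 ]
76 [ 0.4161 -0.3186  0.0425] [ 0.401 -0.335  0.031] [ 0.434 -0.301  0.051]
```

At rest, upright and inside limits, so I'm handing in.

```bash
python3 -c "
from bench import robot
print(robot.close_job())"
```

```text
the job is handed in; nothing more can be done
None
```

The job is handed in: three sleeves were present and all were tested, with the one sound sleeve standing in a carrier well, the two tight ones upright in the reject tray, and the gauge fully home in its stand; the hand-in returned no verdict.

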